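Slide the ceramic cave over the rim and home into the turntable's empty bay

TASK

The blue ceramic cave belongs in the empty bay of the turntable. Turn the turntable by the grip at its centre until the empty bay faces the cave, then slide the cave (too wide to pick up, so never lift it) up the sloping skirt and over the raised rim, and push until you feel it bear on both dividers of the bay, fully home and sitting flat. Push gently, since the glaze chips under a hard shove, and leave the diffuser, the check valve and the bracket untouched in their bays.

Things in the scene. Friction and masses are not known exactly. Their poses are not given: they have to be found in the camera images.
- turntable: Low round white plastic turntable, 320 mm across, fixed to the spot, turning freely either way on a bearing with light friction (about 0.04 N m); it stays where it is left. Origin: its centre, on the timber top (z = 0). z up; x points outwards along the middle of the EMPTY bay and turns with the tray. Tray floor 6.5 mm above the timber.
- rim_gate (a point): Top of the rim in the middle of the empty bay, 125 mm from the centre. The rim runs all round the tray: crest 9.5 mm above the timber, inner edge 122 mm from the centre, where it drops 3 mm to the tray floor. Outside the crest (126 mm) a 15 degree skirt slopes down to the timber at 160 mm from the centre. Axes as the turntable.
- dividers: Grey plastic four-way divider fixed in the tray, turning with it. Straight ribs 4 mm thick and 12 mm high (tops 18.5 mm above the timber) run from the centre to 118 mm out, at 45 degrees either side of the turntable's x axis: the empty bay is a 90 degree V. Origin: the centre, at tray floor height; axes as the turntable.
- grip (a point): Middle of the grip at the turntable's centre, 53.5 mm above the timber: an upright flat bar 38 mm long (along the turntable's x axis), 14 mm thick, 26 mm high (40 to 66 mm above the timber), on a 16 mm post that is part of the divider. Axes as the turntable. Turning the grip turns the tray.
- cave: Hollow blue glazed ceramic cave: a domed pot open below, standing on the timber beside the turntable; 62 mm high, 0.25 to 0.4 kg. Hand-thrown and out of round: 82 to 102 mm across depending on where it is measured, so how thick it is where you push is not known. Side upright to 20 mm above the foot, then curving in. A doorway (sill 20 mm up) in the side along its x axis, away from the side to push. Origin: centre of its foot.
- cave_mid (a point): Middle of the cave, 31 mm above its foot. Sliding it takes 1 to 2 N, climbing skirt and rim some 2 to 8 N. It tips nose up on the rim, then rocks forward onto the tray; should it bind there, ease off a little and push again. Glaze chips above 12 N of push. Two spread fingertips low on its round back push it straight (tips at least 12 mm above the timber clear the rim).
- home (a point): Where the foot's centre lies when the cave is home, on the tray floor, 68 mm from the turntable's centre (up to 7 mm to either side, as the cave is out of round). Home, the cave bears on the ribs at both sides; pressing it 5 to 8 N harder than it slides makes sure of it. Axes as the turntable.
- diffuser: Clear glass diffuser standing loose in one of the other three bays (any one): a bell 36 mm across with a thin bent stem, 66 mm high. Origin: centre of its foot.
- check_valve: Black plastic check valve lying loose in one of the other bays: a flat body 26 by 22 mm and 14 mm thick with a hose barb at each end, 62 mm long in all. Origin: centre of its underside.
- bracket: Grey plastic bracket lying loose in one of the other bays on its two suction cups: 62 by 25 mm, with a hose clip on top, 33 mm high. Origin: centre of its underside.
There are look-alikes about, which are no part of the job. Leave any purple look-alike of the bracket alone.

How it is judged:
By the outcome, as a careful person would: the job done as asked, in the order asked, and still so for the second after the job is handed in, with the robot touching nothing.
It also fails if it takes over 64 s, if anything falls off the work surface, if the arm or the gripper's body presses on something with over 40 N, if the wrist force passes 120 N, or if a joint passes its speed limit or range.

ROBOT

A 7-joint arm with a two-finger parallel gripper is mounted at the origin on the work surface. World frame = base frame: x ahead of the robot, y to its left, z up, the work surface at z = 0. Lengths are in m, angles in rad, forces in N, time in s.
With the tool pointing down it reaches from about 0.425 to 0.875 m from the base axis. Payload 9.9 kg.
Tool frame: the origin (TCP) lies midway between the tips of the shut fingers; the grasp point (between the pads) lies 19 mm behind it; z points along the fingers, y is the direction in which the jaws open and shut (so a half turn about z gives the same grasp; the last joint's range is limited). The gripper opens to 85 mm and grips with 20 to 120 N. Pads are 22 mm wide; open, the fingers measure 114 mm over their backs; the gripper's body (76 mm by 85 mm) begins 54 mm behind the grasp point. The pads swing forward as they close: fully open they stand 13 mm farther back than shut.
Start: joints at [1.144, 0.576, 0.025, 1.437, -0.015, 1.129, -0.057], TCP at [0.227, -0.636, 0.231] pointing down, gripper open.
Joint ranges: [-2.76, 2.76], [-0.34, 2.15], [-1.52, 1.57], [0.19, 2.46], [-1.09, 4.23], [0.17, 1.99], [-2.82, 2.82]. Speed limits (rad/s): [2.22, 2.22, 3.01, 3.01, 3.14, 3.14, 3.14].

INTERFACE

Orientations are given as a 3x3 rotation matrix whose columns are the frame's x, y, z axes.
In Python, from station import bot, read_camera, camera_params, hand_in gives the robot as it stands.
- The arm moves only by the tool play_rows, never from a script. Its argument "increments" is a list of rows, each an object with "travel": the shift along the tool's x, y, z in mm, a list of three; "dr": the turn, a rotation vector about the tool's x, y, z in rad, a list of three; "jaw": the finger opening in mm, from 0 to 85.4. A call has 1 to 12 rows; each row is the pose to reach, as a shift and turn from the pose commanded when the call began, along the tool's axes at that moment; what a row does not reach only later rows make up. A row lasts 1/12 s, in which the tool goes at most 41.7 mm and 7.16 degrees, less where a joint would pass 70% of its speed; a pose out of reach is approached as far as the arm can. A call with a gripper value outside its range is refused whole. The fingers move at their own pace and stop on an object; "squeeze" is the grip in N (left out, the last holds). Time passes only in rows, so rows that repeat a pose let the fingers close. It gives the time, the measured TCP pose, the force and the opening at its end, in the units of the state.
- bot.get_obs(): the state, without advancing time (a new reading comes with each control period).
- read_camera(name): name is "scene" or "top" or "wrist"; returns the picture (420x560x3 uint8, red, green, blue); there is no depth.
- camera_params(name): a dict with "K" (3x3 intrinsics, pixels), "extrinsics" (4x4, takes a point from world to camera coordinates). Camera axes: x right, y up, looking along -z (the intrinsics and any distortion apply to the point x, -y, -z); pixel columns grow to the right and rows downward; lengths in m; the calibration is good to about 2 mm. A picture is of the moment at which its call begins: read the wrist's pose just before it. camera_params takes no time and is no camera call; for the wrist camera it gives the pose at the moment of the call.
- hand_in(): hands the job in, once; it reports no verdict.
The state is a dict: "time_s": time; "qpos": joint angles; "dq": joint speeds; "joint_torque": joint torques, N m; "ee_pos": TCP position; "ee_rot": TCP orientation; "contact_force": force on the tool from outside, world axes, zero at the start; "wrist_torque": the same for the moment, N m; "grip_width": finger opening in m.
Only numpy, scipy, OpenCV 4.12 (cv2) and the standard library are available. Lean on these libraries where they do the work, as an engineer would, in place of code of your own. Each camera call takes 0.05 s, during which the arm holds its last target. There are 200 camera calls.

## Working session

There is one attempt and no reset: what is moved stays moved. The work goes in short steps, Python scripts to look and compute and a tool call to move; the robot and the scene stay as the last step left them, time stands still between calls to the robot, and variables do not carry over. Pictures are saved under pics/ and viewed, about 8 in all and at most 12, crops included, and the job is handed in when it is done.

Besides the shell and the picture viewer there is one more tool, called as name(argument=value, ...), one argument or row to a line, values as JSON. play_rows: Moves the arm, as the interface text tells. Its arguments: {"type":"object","properties":{"increments":{"type":"array"},"squeeze":{"type":"number"}},"required":["increments"]}

```bash
mkdir -p pics; ls; python3 - <<'E'
from station import *
import cv2,numpy as np
o=bot.get_obs();print(o['ee_pos'],o['ee_rot'],o['contact_force'],o['time_s'])
ims=[]
for n in['scene','top']:
    im=read_camera(n);cv2.imwrite(f'pics/{n}0.png',im[...,::-1]);ims.append(im)
    p=camera_params(n);print(n,p)
E
```

```text
pics
[ 0.22672239 -0.63528319  0.23043539] [[ 9.41830018e-01  3.36088988e-01 -6.39628621e-04]
 [ 3.36089589e-01 -9.41828703e-01  1.57579246e-03]
 [-7.28140997e-05 -1.69910117e-03 -9.99998554e-01]] [-0.12224469  0.03578536 -0.04062302] 0.0
scene {'K': array([[459.45274979,   0.        , 276.66450535],
       [  0.        , 459.45274979, 214.70443114],
       [  0.        ,   0.        ,   1.        ]]), 'extrinsics': array([[-0.01846119,  0.9997501 , -0.01260661,  0.06677799],
       [-0.76670672, -0.00606278,  0.64196888,  0.44402838],
       [ 0.64173202,  0.02151709,  0.76662704, -1.58715893],
       [ 0.        ,  0.        ,  0.        ,  1.        ]])}
top {'K': array([[406.44646299,   0.        , 286.48992818],
       [  0.        , 406.44646299, 205.89078222],
       [  0.        ,   0.        ,   1.        ]]), 'extrinsics': array([[ 1.71163024e-03, -9.99936554e-01, -1.11336163e-02,
        -6.09522823e-02],
       [ 9.90322285e-01,  1.49877178e-04,  1.38786703e-01,
        -6.56100281e-01],
       [-1.38776229e-01, -1.12634199e-02,  9.90259710e-01,
        -7.34311914e-01],
       [ 0.00000000e+00,  0.00000000e+00,  0.00000000e+00,
         1.00000000e+00]])}
```

View pics/scene0.png

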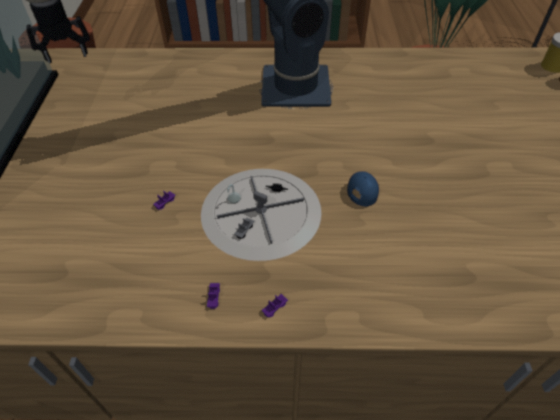

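View pics/top0.png

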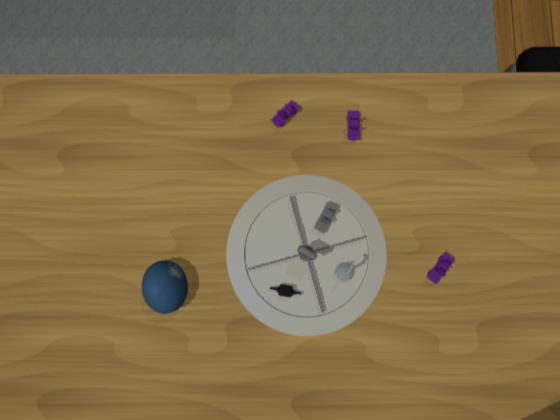

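The pictures show the white turntable (top view centre about (306,255)) and the blue cave at (165,287). The empty bay is the upper-left one, with its ribs ending near (293,197) and (248,268). The bracket is at (327,217), the diffuser at (346,270) and the check valve at (286,291). The three purple things are look-alikes of the bracket, to be left alone.

```bash
cat > h.py <<'E'
import numpy as np,cv2
from station import *
def ray(p,uv):
    K,E=p['K'],p['extrinsics'];R,t=E[:3,:3],E[:3,3]
    d=np.linalg.inv(K)@[uv[0],uv[1],1.]; d=R.T@(d*[1,-1,-1])
    return -R.T@t,d
def plane(p,uv,z):
    c,d=ray(p,uv);return c+d*(z-c[2])/d[2]
def proj(p,X):
    E=p['extrinsics'];x=(E[:3,:3]@X+E[:3,3])*[1,-1,-1];x=p['K']@x;return x[:2]/x[2]
def tri(ps,uvs):
    A=np.zeros((3,3));b=np.zeros(3)
    for p,u in zip(ps,uvs):
        c,d=ray(p,u);d/=np.linalg.norm(d);M=np.eye(3)-np.outer(d,d);A+=M;b+=M@c
    return np.linalg.solve(A,b)
def big(m):
    cs,_=cv2.findContours(m.astype(np.uint8),cv2.RETR_EXTERNAL,cv2.CHAIN_APPROX_NONE);return max(cs,key=cv2.contourArea)
def blue(im):
    h=cv2.cvtColor(im,cv2.COLOR_RGB2HSV);return (h[...,0]>98)&(h[...,0]<118)&(h[...,1]>110)
def white(im):
    h=cv2.cvtColor(im,cv2.COLOR_RGB2HSV);return (h[...,1]<60)&(h[...,2]>110)
E
python3 - <<'E'
from h import *
P={n:camera_params(n) for n in('top','scene')};I={n:cv2.imread(f'pics/{n}0.png')[...,::-1].copy() for n in P}
cen={}
for n in P:
    roi=np.zeros((420,560),bool)
    if n=='top': roi[140:360,100:420]=1
    else: roi[160:270,180:400]=1
    w=big(white(I[n])&roi);pts=np.array([plane(P[n],u,0.0)[:2] for u in cv2.convexHull(w)[:,0]+.0])
    (c,r)=cv2.minEnclosingCircle(pts.astype(np.float32)); e=cv2.fitEllipse((pts*1000).astype(np.float32));print(n,'tt',c,r,e)
    b=big(blue(I[n])&roi);m=cv2.moments(b);cen[n]=(m['m10']/m['m00'],m['m01']/m['m00']);print('cave',cen[n],cv2.boundingRect(b))
    hp=np.array([plane(P[n],u,.02)[:2] for u in b[:,0]+.0]);print(cv2.fitEllipse((hp*1000).astype(np.float32)))
print('cave tri',tri([P['top'],P['scene']],[cen['top'],cen['scene']]))
# ribs seen in the top picture
for u in [(293.5,197),(248,268.5),(366,237),(323,311)]: print(u,plane(P['top'],u,.0185))
print('grip',tri([P['top'],P['scene']],[(306,253),(260,201)]))
c=I['top'][165:345,130:400,::-1];cv2.imwrite('pics/crop.png',cv2.resize(c,None,fx=2.9,fy=2.9,interpolation=2))
E
```

```text
top tt (0.5676065683364868, -0.09833905845880508) 0.16001015901565552 ((567.6198120117188, -98.28779602050781), (319.26763916015625, 319.5172119140625), 65.73221588134766)
cave (164.3012446518864, 286.53451964216254) (143, 262, 44, 51)
((502.5477600097656, 176.08116149902344), (84.01837158203125, 95.87232208251953), 102.3018569946289)
scene tt (0.5649126172065735, -0.09883423894643784) 0.1616072654724121 ((564.9829711914062, -98.87014770507812), (321.5433044433594, 321.9664306640625), 110.15744018554688)
cave (362.85182499395694, 188.6502296350012) (349, 173, 29, 32)
((500.58026123046875, 176.50286865234375), (75.31631469726562, 117.46045684814453), 85.40203094482422)
cave tri [0.50213303 0.17633695 0.01968699]
(293.5, 197) [ 0.67780468 -0.07395963  0.0185    ]
(248, 268.5) [0.53693155 0.01463711 0.0185    ]
(366, 237) [ 0.59838464 -0.21598082  0.0185    ]
(323, 311) [ 0.45679934 -0.13026306  0.0185    ]
grip [ 0.56658882 -0.098356    0.03962581]
```

View pics/crop.png

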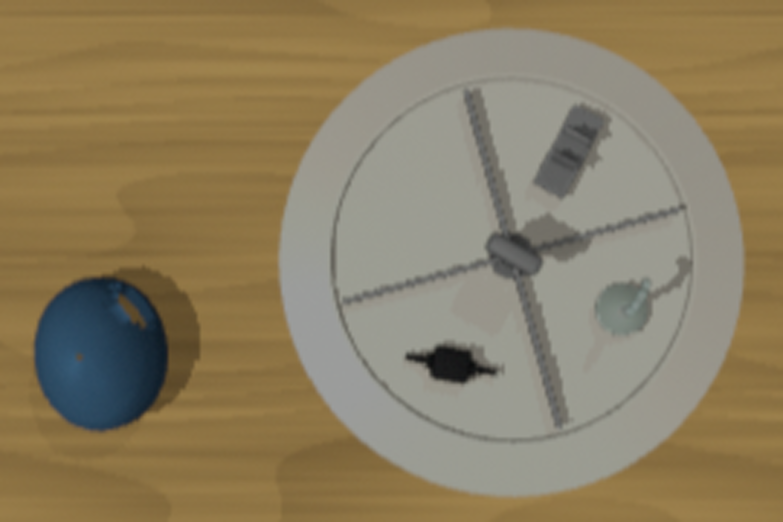

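The crop confirms which bays are occupied. The grip bar runs from about (490,240) to (540,268), roughly 60° in the world frame, pointing into the empty bay. The turntable centre is about (0.567, -0.0985) and the tray's x axis is about 59.6°. The cave lies at 103.3° from the centre, so the tray has to turn about +44°. Next I move above the grip.

play_rows(
  increments=[
    {"travel":[40,-31,0],"dr":[0,0,-0.06],"jaw":45},
    {"travel":[80,-62,0],"dr":[0,0,-0.12],"jaw":45},
    {"travel":[120,-94,0],"dr":[0,0,-0.18],"jaw":45},
    {"travel":[160,-125,0],"dr":[0,0,-0.24],"jaw":45},
    {"travel":[190,-148,0],"dr":[0,0,-0.3],"jaw":45},
    {"travel":[220,-172,0],"dr":[0,0,-0.36],"jaw":45},
    {"travel":[250,-195,0],"dr":[0,0,-0.42],"jaw":45},
    {"travel":[280,-219,0],"dr":[0,0,-0.48],"jaw":45},
    {"travel":[310,-242,0],"dr":[0,0,-0.54],"jaw":45},
    {"travel":[340,-266,0],"dr":[0,0,-0.6],"jaw":45},
    {"travel":[370,-289,0],"dr":[0,0,-0.66],"jaw":45},
    {"travel":[400,-313,0],"dr":[0,0,-0.7],"jaw":45},
  ],
)

```text
time_s: 1.1
ee_pos: [0.4948, -0.2114, 0.2312]
ee_rot: [[0.501, 0.865, -0.0], [0.865, -0.501, 0.0], [-0.0, -0.0, -1.0]]
contact_force: [0.8, -1.1, 0.0]
grip_width: 0.0449
```

play_rows(
  increments=[
    {"travel":[25,1,10],"dr":[0,0,0],"jaw":45},
    {"travel":[55,2,25],"dr":[0,0,0],"jaw":45},
    {"travel":[85,4,40],"dr":[0,0,0],"jaw":45},
    {"travel":[110,5,60],"dr":[0,0,0],"jaw":45},
    {"travel":[122,5,75],"dr":[0,0,0],"jaw":45},
    {"travel":[127,5,80],"dr":[0,0,0],"jaw":45},
    {"travel":[127,5,80],"dr":[0,0,0],"jaw":45},
    {"travel":[127,5,80],"dr":[0,0,0],"jaw":45},
  ],
)

```text
time_s: 1.77
ee_pos: [0.5621, -0.107, 0.1515]
ee_rot: [[0.504, 0.864, -0.001], [0.864, -0.504, -0.001], [-0.001, -0.0, -1.0]]
contact_force: [0.1, -0.5, -0.5]
grip_width: 0.0444
```

```bash
python3 - <<'E'
from h import *
o=bot.get_obs();p=camera_params('wrist');im=read_camera('wrist');cv2.imwrite('pics/w1.png',im[...,::-1])
import pickle;pickle.dump(p,open('w1.pkl','wb'))
print(o['ee_pos'],o['ee_rot'][:2,:2],o['contact_force'],o['time_s']);print(p)
print('pred centre',proj(p,[.5668,-.0985,.066]))
E
```

```text
[ 0.56209985 -0.10695836  0.15147966] [[ 0.50433995  0.86350484]
 [ 0.86350474 -0.50434041]] [ 0.05554851 -0.4893304  -0.51761922] 1.7667
{'K': array([[314.67325935,   0.        , 275.98929382],
       [  0.        , 314.67325935, 214.64865604],
       [  0.        ,   0.        ,   1.        ]]), 'extrinsics': array([[ 0.86325899, -0.50475909, -0.00147336, -0.53882531],
       [ 0.47660616,  0.81606503, -0.32693184, -0.16420886],
       [ 0.16622417,  0.28152464,  0.94504677, -0.36926486],
       [ 0.        ,  0.        ,  0.        ,  1.        ]])}
pred centre [276.10894849 209.450132  ]
```

View pics/w1.png

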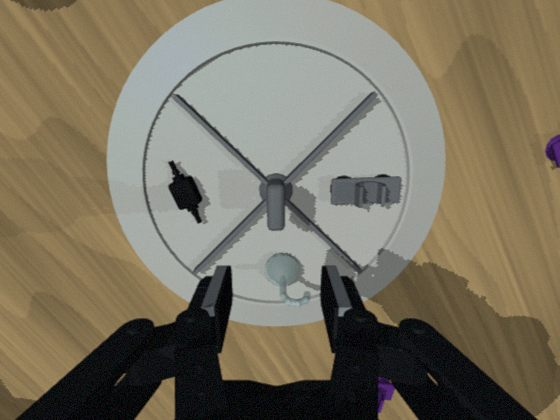

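The wrist view shows the grip bar upright in the image, its top spanning (276,182) to (276,230). The empty bay is at the top, with rib ends at (177,96) and (375,96), and the diffuser is at (282,268). I'll check the grip's height and angle from two views.

```bash
python3 - <<'E'
from h import *
import pickle;p=pickle.load(open('w1.pkl','rb'));t=camera_params('top')
print('grip',tri([p,t],[(276,206),(307.6,252.6)]))
for u in[(276,182),(276,230)]:print(plane(p,u,.066))
for u in[(177,96),(375,96)]:
    x=plane(p,u,.0185)[:2]-[.5668,-.0985];print(np.degrees(np.arctan2(x[1],x[0])),np.linalg.norm(x))
im=cv2.imread('pics/w1.png')[...,::-1].copy();
w=big(white(im));pts=np.array([plane(p,u,0.)[:2] for u in cv2.convexHull(w[w[:,0,1]<240])[:,0]+.0]);print(cv2.fitEllipse((pts*1000).astype(np.float32)))
o=bot.get_obs();print(o['ee_pos'],np.array(o['ee_rot'])[:2,:2]@[0,0],o['qpos'])
E
```

```text
grip [ 0.56656707 -0.09967105  0.05391665]
[ 0.57754092 -0.07996508  0.066     ]
[ 0.5581989  -0.11304541  0.066     ]
104.34344895019768 0.11590269853681268
15.155891534805255 0.11563419868000106
((566.4983520507812, -97.62203979492188), (320.6697998046875, 321.2740478515625), 56.039302825927734)
[ 0.56227136 -0.10751643  0.15197807] [0. 0.] [ 0.26668065  0.51193232 -0.24092907  1.81079418  0.15922084  0.83734893
 -0.58092625]
```

play_rows(
  increments=[
    {"travel":[5,0,15],"dr":[0,0,0],"jaw":45},
    {"travel":[10,0,35],"dr":[0,0,0],"jaw":45},
    {"travel":[10,0,55],"dr":[0,0,0],"jaw":45},
    {"travel":[10,0,68],"dr":[0,0,0],"jaw":45},
    {"travel":[10,0,70],"dr":[0,0,0],"jaw":45},
    {"travel":[10,0,70],"dr":[0,0,0],"jaw":45},
  ],
)

```text
time_s: 2.32
ee_pos: [0.5672, -0.0988, 0.0817]
ee_rot: [[0.505, 0.863, -0.0], [0.863, -0.505, -0.001], [-0.001, -0.0, -1.0]]
contact_force: [0.5, -0.2, 1.1]
grip_width: 0.0449
```

Aligned with the grip. I descend 40 mm and close gently.

play_rows(
  increments=[
    {"travel":[0,0,15],"dr":[0,0,0],"jaw":45},
    {"travel":[0,0,30],"dr":[0,0,0],"jaw":45},
    {"travel":[0,0,40],"dr":[0,0,0],"jaw":40},
    {"travel":[0,0,40],"dr":[0,0,0],"jaw":34},
    {"travel":[0,0,40],"dr":[0,0,0],"jaw":28},
    {"travel":[0,0,40],"dr":[0,0,0],"jaw":22},
    {"travel":[0,0,40],"dr":[0,0,0],"jaw":18},
    {"travel":[0,0,40],"dr":[0,0,0],"jaw":14},
    {"travel":[0,0,40],"dr":[0,0,0],"jaw":10},
    {"travel":[0,0,40],"dr":[0,0,0],"jaw":8},
    {"travel":[0,0,40],"dr":[0,0,0],"jaw":8},
  ],
  squeeze=20,
)

```text
time_s: 3.23
ee_pos: [0.5675, -0.0971, 0.0421]
ee_rot: [[0.504, 0.864, 0.0], [0.864, -0.504, 0.0], [0.0, 0.0, -1.0]]
contact_force: [-3.0, 0.7, 5.6]
grip_width: 0.0135
```

play_rows(
  increments=[
    {"travel":[0,0,0],"dr":[0,0,-0.008],"jaw":8},
    {"travel":[0,0,0],"dr":[0,0,-0.025],"jaw":8},
    {"travel":[0,0,0],"dr":[0,0,-0.05],"jaw":8},
    {"travel":[0,0,0],"dr":[0,0,-0.083],"jaw":8},
    {"travel":[0,0,0],"dr":[0,0,-0.12],"jaw":8},
    {"travel":[0,0,0],"dr":[0,0,-0.16],"jaw":8},
    {"travel":[0,0,0],"dr":[0,0,-0.2],"jaw":8},
    {"travel":[0,0,0],"dr":[0,0,-0.24],"jaw":8},
    {"travel":[0,0,0],"dr":[0,0,-0.28],"jaw":8},
    {"travel":[0,0,0],"dr":[0,0,-0.32],"jaw":8},
    {"travel":[0,0,0],"dr":[0,0,-0.36],"jaw":8},
    {"travel":[0,0,0],"dr":[0,0,-0.4],"jaw":8},
  ],
)

```text
time_s: 4.23
ee_pos: [0.5671, -0.097, 0.0421]
ee_rot: [[0.125, 0.992, -0.0], [0.992, -0.125, -0.0], [-0.0, -0.0, -1.0]]
contact_force: [-4.1, 2.2, 7.3]
grip_width: 0.0136
```

play_rows(
  increments=[
    {"travel":[0,0,0],"dr":[0,0,-0.04],"jaw":8},
    {"travel":[0,0,0],"dr":[0,0,-0.08],"jaw":8},
    {"travel":[0,0,0],"dr":[0,0,-0.12],"jaw":8},
    {"travel":[0,0,0],"dr":[0,0,-0.16],"jaw":8},
    {"travel":[0,0,0],"dr":[0,0,-0.2],"jaw":8},
    {"travel":[0,0,0],"dr":[0,0,-0.24],"jaw":8},
    {"travel":[0,0,0],"dr":[0,0,-0.28],"jaw":8},
    {"travel":[0,0,0],"dr":[0,0,-0.315],"jaw":8},
    {"travel":[0,0,0],"dr":[0,0,-0.34],"jaw":8},
    {"travel":[0,0,0],"dr":[0,0,-0.354],"jaw":8},
    {"travel":[0,0,0],"dr":[0,0,-0.36],"jaw":8},
    {"travel":[0,0,0],"dr":[0,0,-0.36],"jaw":8},
  ],
)

```text
time_s: 5.23
ee_pos: [0.5667, -0.097, 0.0421]
ee_rot: [[-0.231, 0.973, -0.001], [0.973, 0.231, -0.0], [0.0, -0.001, -1.0]]
contact_force: [-5.8, 2.2, 9.3]
grip_width: 0.0133
```

play_rows(
  increments=[
    {"travel":[0,0,0],"dr":[0,0,0],"jaw":18},
    {"travel":[0,0,0],"dr":[0,0,0],"jaw":26},
    {"travel":[0,0,0],"dr":[0,0,0],"jaw":36},
    {"travel":[0,0,0],"dr":[0,0,0],"jaw":45},
    {"travel":[0,0,0],"dr":[0,0,0],"jaw":45},
    {"travel":[0,0,-15],"dr":[0,0,0],"jaw":45},
    {"travel":[0,0,-40],"dr":[0,0,0],"jaw":45},
    {"travel":[0,0,-70],"dr":[0,0,0],"jaw":45},
    {"travel":[0,0,-100],"dr":[0,0,0],"jaw":45},
    {"travel":[0,0,-110],"dr":[0,0,0],"jaw":45},
    {"travel":[0,0,-110],"dr":[0,0,0],"jaw":45},
  ],
)

```text
time_s: 6.15
ee_pos: [0.5693, -0.0975, 0.1542]
ee_rot: [[-0.23, 0.973, 0.005], [0.973, 0.23, -0.001], [-0.002, 0.005, -1.0]]
contact_force: [0.9, -0.9, -0.5]
grip_width: 0.0447
```

```bash
python3 - <<'E'
from h import *
import pickle
o=bot.get_obs();p=camera_params('wrist');im=read_camera('wrist');cv2.imwrite('pics/w2.png',im[...,::-1])
pickle.dump(p,open('w2.pkl','wb'))
print(o['ee_pos'],o['ee_rot'][:2,:2],o['contact_force'],o['time_s'])
b=big(blue(im));print(cv2.boundingRect(b));m=cv2.moments(b);u=(m['m10']/m['m00'],m['m01']/m['m00']);print(u,plane(p,u,.02))
E
```

```text
[ 0.56926484 -0.09747149  0.15415157] [[-0.22957789  0.97327708]
 [ 0.97328847  0.22958442]] [ 0.94546962 -0.90206074 -0.50619174] 6.15
(142, 323, 4, 3)
(142.77777777777777, 324.0) [ 0.46326417 -0.25957307  0.02      ]
```

View pics/w2.png

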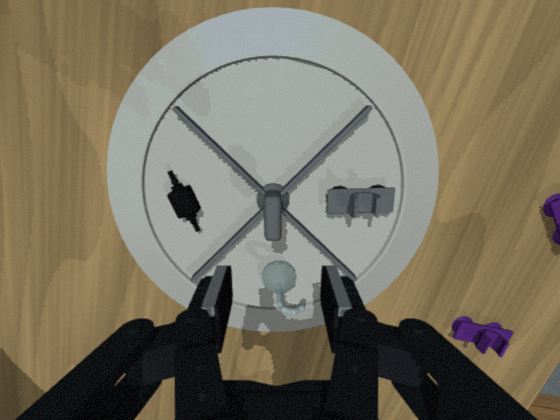

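The tray turned with everything still in its bay. The rib ends are at (176,108) and (369,108), symmetric about the bar at x = 273, so the empty bay points at the cave. Next I pass above the cave to behind it.

play_rows(
  increments=[
    {"travel":[15,0,0],"dr":[0,0,0],"jaw":50},
    {"travel":[45,-1,0],"dr":[0,0,0],"jaw":60},
    {"travel":[80,-2,0],"dr":[0,0,0],"jaw":60},
    {"travel":[115,-2,0],"dr":[0,0,0],"jaw":60},
    {"travel":[150,-2,0],"dr":[0,0,0],"jaw":60},
    {"travel":[185,-2,0],"dr":[0,0,0],"jaw":60},
    {"travel":[220,-2,0],"dr":[0,0,0],"jaw":60},
    {"travel":[255,-2,0],"dr":[0,0,0],"jaw":60},
    {"travel":[290,-2,0],"dr":[0,0,0],"jaw":60},
    {"travel":[325,-2,0],"dr":[0,0,0],"jaw":60},
    {"travel":[360,-2,0],"dr":[0,0,0],"jaw":60},
    {"travel":[377,-2,0],"dr":[0,0,0],"jaw":60},
  ],
)

```text
time_s: 7.2
ee_pos: [0.4765, 0.2736, 0.15]
ee_rot: [[-0.234, 0.972, -0.002], [0.972, 0.234, 0.002], [0.002, -0.002, -1.0]]
contact_force: [0.1, -0.3, -0.2]
grip_width: 0.0603
```

play_rows(
  increments=[
    {"travel":[0,0,0],"dr":[0,0,0],"jaw":60},
    {"travel":[0,0,0],"dr":[0,0,0],"jaw":60},
  ],
)

```text
time_s: 7.37
ee_pos: [0.4779, 0.2695, 0.1498]
ee_rot: [[-0.232, 0.973, -0.002], [0.973, 0.232, -0.001], [-0.001, -0.002, -1.0]]
contact_force: [1.2, -1.4, -0.2]
grip_width: 0.0601
```

```bash
python3 - <<'E'
from h import *
import pickle
o=bot.get_obs();p=camera_params('wrist');im=read_camera('wrist');cv2.imwrite('pics/w3.png',im[...,::-1])
pickle.dump(p,open('w3.pkl','wb'))
X=o['ee_pos'];R=np.array(o['ee_rot']);print(X,R[:2,:2],o['contact_force'],o['time_s'])
b=big(blue(im));print(cv2.boundingRect(b));C=np.array([.5667,-.0975])
t=camera_params('top');it=read_camera('top');cv2.imwrite('pics/top3.png',it[...,::-1]);roi=np.zeros((420,560),bool);roi[240:340,120:215]=1
bt=big(blue(it)&roi);print(cv2.boundingRect(bt))
a=np.radians(103.3);e=np.array([[np.cos(a),np.sin(a)],[np.sin(a),-np.cos(a)]])
for q,bb in((p,b),(t,bt)):
    h=np.array([plane(q,u,.018)[:2]-C for u in bb[:,0]+.0])*1000@e.T
    print('radial',h[:,0].min(),h[:,0].max(),'lat',h[:,1].min(),h[:,1].max())
print('tcp radial/lat',e@((X[:2]-C)*1000))
E
```

```text
[0.47789009 0.26953283 0.14984161] [[-0.23241105  0.97261553]
 [ 0.97261749  0.23240929]] [ 1.15444595 -1.41654017 -0.23563514] 7.3667
(228, 252, 101, 87)
(143, 262, 44, 51)
radial 227.78379619207033 329.1806446244693 lat -51.052381017819386 50.765894524124654
radial 239.64958124598894 324.2731138216148 lat -47.785380747865574 47.972903129117384
tcp radial/lat [377.61928692  -1.99211843]
```

View pics/w3.png

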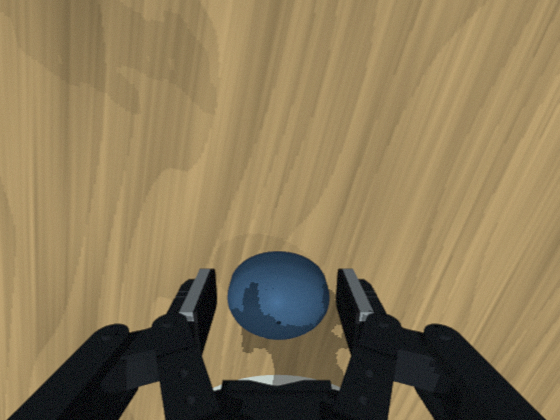

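The cave sits centred on the push line: lateral extents are about ±50 mm, and its back is at roughly 325 mm radius with the TCP at 378. I descend behind it with the fingers 60 mm apart.

play_rows(
  increments=[
    {"travel":[0,2,20],"dr":[0,0,0],"jaw":60},
    {"travel":[0,2,50],"dr":[0,0,0],"jaw":60},
    {"travel":[0,2,80],"dr":[0,0,0],"jaw":60},
    {"travel":[0,2,110],"dr":[0,0,0],"jaw":60},
    {"travel":[0,2,125],"dr":[0,0,0],"jaw":60},
    {"travel":[0,2,134],"dr":[0,0,0],"jaw":60},
    {"travel":[0,2,138],"dr":[0,0,0],"jaw":60},
    {"travel":[0,2,138],"dr":[0,0,0],"jaw":60},
    {"travel":[0,2,138],"dr":[0,0,0],"jaw":60},
  ],
)

```text
time_s: 8.22
ee_pos: [0.4815, 0.2693, 0.014]
ee_rot: [[-0.229, 0.973, 0.001], [0.973, 0.229, 0.0], [0.0, 0.001, -1.0]]
contact_force: [0.8, 0.7, 0.6]
grip_width: 0.0603
```

play_rows(
  increments=[
    {"travel":[-4,0,0],"dr":[0,0,0],"jaw":60},
    {"travel":[-10,0,0],"dr":[0,0,0],"jaw":60},
    {"travel":[-16,0,0],"dr":[0,0,0],"jaw":60},
    {"travel":[-22,0,0],"dr":[0,0,0],"jaw":60},
    {"travel":[-27,0,0],"dr":[0,0,0],"jaw":60},
    {"travel":[-31,0,0],"dr":[0,0,0],"jaw":60},
    {"travel":[-34,0,0],"dr":[0,0,0],"jaw":60},
    {"travel":[-36,0,0],"dr":[0,0,0],"jaw":60},
    {"travel":[-38,0,0],"dr":[0,0,0],"jaw":60},
    {"travel":[-40,0,0],"dr":[0,0,0],"jaw":60},
    {"travel":[-40,0,0],"dr":[0,0,0],"jaw":60},
  ],
)

```text
time_s: 9.13
ee_pos: [0.4901, 0.2303, 0.0133]
ee_rot: [[-0.23, 0.973, -0.0], [0.973, 0.23, -0.0], [-0.0, -0.0, -1.0]]
contact_force: [-0.0, -0.2, -0.7]
grip_width: 0.06
```

play_rows(
  increments=[
    {"travel":[-2,0,0],"dr":[0,0,0],"jaw":60},
    {"travel":[-4,0,0],"dr":[0,0,0],"jaw":60},
    {"travel":[-6,0,0],"dr":[0,0,0],"jaw":60},
    {"travel":[-8,0,0],"dr":[0,0,0],"jaw":60},
    {"travel":[-10,0,0],"dr":[0,0,0],"jaw":60},
    {"travel":[-12,0,0],"dr":[0,0,0],"jaw":60},
    {"travel":[-14,0,0],"dr":[0,0,0],"jaw":60},
    {"travel":[-17,0,0],"dr":[0,0,0],"jaw":60},
    {"travel":[-20,0,0],"dr":[0,0,0],"jaw":60},
    {"travel":[-23,0,0],"dr":[0,0,0],"jaw":60},
    {"travel":[-26,0,0],"dr":[0,0,0],"jaw":60},
    {"travel":[-29,0,0],"dr":[0,0,0],"jaw":60},
  ],
)

```text
time_s: 10.13
ee_pos: [0.4969, 0.2021, 0.0133]
ee_rot: [[-0.23, 0.973, 0.0], [0.973, 0.23, 0.0], [0.0, 0.0, -1.0]]
contact_force: [-0.5, 1.1, 0.5]
grip_width: 0.06
```

play_rows(
  increments=[
    {"travel":[-3,0,0],"dr":[0,0,0],"jaw":60},
    {"travel":[-6,0,0],"dr":[0,0,0],"jaw":60},
    {"travel":[-9,0,0],"dr":[0,0,0],"jaw":60},
    {"travel":[-12,0,0],"dr":[0,0,0],"jaw":60},
    {"travel":[-15,0,0],"dr":[0,0,0],"jaw":60},
    {"travel":[-18,0,0],"dr":[0,0,0],"jaw":60},
    {"travel":[-21,0,0],"dr":[0,0,0],"jaw":60},
    {"travel":[-24,0,0],"dr":[0,0,0],"jaw":60},
    {"travel":[-27,0,0],"dr":[0,0,0],"jaw":60},
    {"travel":[-30,0,0],"dr":[0,0,0],"jaw":60},
  ],
)

```text
time_s: 10.97
ee_pos: [0.5037, 0.1729, 0.0133]
ee_rot: [[-0.23, 0.973, -0.0], [0.973, 0.23, 0.0], [0.0, -0.0, -1.0]]
contact_force: [0.1, 2.0, 0.1]
grip_width: 0.0601
```

play_rows(
  increments=[
    {"travel":[-3,0,0],"dr":[0,0,0],"jaw":60},
    {"travel":[-6,0,0],"dr":[0,0,0],"jaw":60},
    {"travel":[-9,0,0],"dr":[0,0,0],"jaw":60},
    {"travel":[-12,0,0],"dr":[0,0,0],"jaw":60},
    {"travel":[-15,0,0],"dr":[0,0,0],"jaw":60},
    {"travel":[-18,0,0],"dr":[0,0,0],"jaw":60},
    {"travel":[-20,0,0],"dr":[0,0,0],"jaw":60},
    {"travel":[-22,0,0],"dr":[0,0,0],"jaw":60},
  ],
)

```text
time_s: 11.63
ee_pos: [0.5088, 0.1515, 0.0133]
ee_rot: [[-0.23, 0.973, 0.0], [0.973, 0.23, 0.0], [0.0, 0.0, -1.0]]
contact_force: [-0.6, 2.8, 0.6]
grip_width: 0.0599
```

```bash
cat > chk.py <<'E'
from h import *
o=bot.get_obs();C=np.array([.5667,-.0975]);X=o['ee_pos']
a=np.radians(103.3);e=np.array([[np.cos(a),np.sin(a)],[np.sin(a),-np.cos(a)]])
for n in('wrist','scene'):
    p=camera_params(n);im=read_camera(n);cv2.imwrite(f'pics/{n}_{o["time_s"]:.1f}.png',im[...,::-1])
    roi=np.ones((420,560),bool)
    if n=='scene': roi[:]=0;roi[150:260,200:400]=1
    b=big(blue(im)&roi);h=np.array([plane(p,u,.02)[:2]-C for u in b[:,0]+.0])*1000@e.T
    print(n,'radial',h[:,0].min().round(1),h[:,0].max().round(1),'lat',h[:,1].min().round(1),h[:,1].max().round(1),cv2.boundingRect(b))
print('tcp rad/lat',e@((X[:2]-C)*1000),X[2],'F rad/lat',e@np.array(o['contact_force'])[:2],o['time_s'])
E
python3 chk.py
```

```text
wrist radial 186.3 262.3 lat -39.7 41.6 (201, 274, 151, 119)
scene radial 170.1 255.0 lat -57.0 58.0 (324, 178, 29, 32)
tcp rad/lat [255.65075513   0.90386234] 0.013338243318617896 F rad/lat [2.84397388 0.08573082] 11.6333
```

play_rows(
  increments=[
    {"travel":[-2,0,0],"dr":[0,0,0],"jaw":60},
    {"travel":[-4,0,0],"dr":[0,0,0],"jaw":60},
    {"travel":[-6,0,0],"dr":[0,0,0],"jaw":60},
    {"travel":[-8,0,0],"dr":[0,0,0],"jaw":60},
    {"travel":[-10,0,0],"dr":[0,0,0],"jaw":60},
    {"travel":[-12,0,0],"dr":[0,0,0],"jaw":60},
    {"travel":[-14,0,0],"dr":[0,0,0],"jaw":60},
  ],
)

```text
time_s: 12.32
ee_pos: [0.512, 0.1379, 0.0133]
ee_rot: [[-0.23, 0.973, -0.0], [0.973, 0.23, -0.0], [-0.0, -0.0, -1.0]]
contact_force: [-0.5, 1.8, -0.3]
grip_width: 0.0603
```

play_rows(
  increments=[
    {"travel":[-2,0,0],"dr":[0,0,0],"jaw":60},
    {"travel":[-4,0,0],"dr":[0,0,0],"jaw":60},
    {"travel":[-6,0,0],"dr":[0,0,0],"jaw":60},
    {"travel":[-8,0,0],"dr":[0,0,0],"jaw":60},
    {"travel":[-10,0,0],"dr":[0,0,0],"jaw":60},
  ],
)

```text
time_s: 12.73
ee_pos: [0.5143, 0.1284, 0.0133]
ee_rot: [[-0.23, 0.973, 0.0], [0.973, 0.23, 0.0], [0.0, 0.0, -1.0]]
contact_force: [-1.5, 2.7, -0.2]
grip_width: 0.0599
```

play_rows(
  increments=[
    {"travel":[-2,0,0],"dr":[0,0,0],"jaw":60},
    {"travel":[-4,0,0],"dr":[0,0,0],"jaw":60},
    {"travel":[-6,0,0],"dr":[0,0,0],"jaw":60},
    {"travel":[-8,0,0],"dr":[0,0,0],"jaw":60},
    {"travel":[-10,0,0],"dr":[0,0,0],"jaw":60},
  ],
)

```text
time_s: 13.15
ee_pos: [0.5166, 0.1186, 0.0134]
ee_rot: [[-0.23, 0.973, 0.0], [0.973, 0.23, 0.0], [0.0, 0.0, -1.0]]
contact_force: [-0.5, 2.7, 0.5]
grip_width: 0.0602
```

play_rows(
  increments=[
    {"travel":[-2,0,0],"dr":[0,0,0],"jaw":60},
    {"travel":[-4,0,0],"dr":[0,0,0],"jaw":60},
    {"travel":[-6,0,0],"dr":[0,0,0],"jaw":60},
    {"travel":[-8,0,0],"dr":[0,0,0],"jaw":60},
    {"travel":[-10,0,0],"dr":[0,0,0],"jaw":60},
  ],
)

```text
time_s: 13.57
ee_pos: [0.5189, 0.1088, 0.0133]
ee_rot: [[-0.23, 0.973, 0.0], [0.973, 0.23, 0.0], [0.0, 0.0, -1.0]]
contact_force: [-1.3, 3.9, 2.2]
grip_width: 0.0602
```

play_rows(
  increments=[
    {"travel":[-2,0,0],"dr":[0,0,0],"jaw":60},
    {"travel":[-4,0,0],"dr":[0,0,0],"jaw":60},
    {"travel":[-6,0,0],"dr":[0,0,0],"jaw":60},
    {"travel":[-8,0,0],"dr":[0,0,0],"jaw":60},
    {"travel":[-10,0,0],"dr":[0,0,0],"jaw":60},
  ],
)

```text
time_s: 13.98
ee_pos: [0.5211, 0.0989, 0.0133]
ee_rot: [[-0.23, 0.973, -0.0], [0.973, 0.23, -0.0], [-0.0, -0.0, -1.0]]
contact_force: [-0.5, 3.1, 1.5]
grip_width: 0.0601
```

play_rows(
  increments=[
    {"travel":[-2,0,0],"dr":[0,0,0],"jaw":60},
    {"travel":[-4,0,0],"dr":[0,0,0],"jaw":60},
    {"travel":[-6,0,0],"dr":[0,0,0],"jaw":60},
    {"travel":[-8,0,0],"dr":[0,0,0],"jaw":60},
    {"travel":[-10,0,0],"dr":[0,0,0],"jaw":60},
  ],
)

```text
time_s: 14.4
ee_pos: [0.5234, 0.0893, 0.0133]
ee_rot: [[-0.23, 0.973, -0.0], [0.973, 0.23, -0.0], [0.0, -0.0, -1.0]]
contact_force: [-0.8, 2.5, 1.9]
grip_width: 0.0597
```

```bash
python3 chk.py
```

```text
wrist radial 122.4 195.5 lat -39.4 40.9 (201, 279, 150, 114)
scene radial 108.0 191.7 lat -62.6 54.0 (301, 180, 30, 33)
tcp rad/lat [191.71103391   0.84935047] 0.013293226927554871 F rad/lat [ 2.64757029 -0.20515072] 14.4
```

play_rows(
  increments=[
    {"travel":[-2,0,0],"dr":[0,0,0],"jaw":60},
    {"travel":[-4,0,0],"dr":[0,0,0],"jaw":60},
    {"travel":[-6,0,0],"dr":[0,0,0],"jaw":60},
    {"travel":[-8,0,0],"dr":[0,0,0],"jaw":60},
    {"travel":[-10,0,0],"dr":[0,0,0],"jaw":60},
  ],
)

```text
time_s: 14.92
ee_pos: [0.5258, 0.0796, 0.0133]
ee_rot: [[-0.23, 0.973, -0.0], [0.973, 0.23, 0.0], [0.0, -0.0, -1.0]]
contact_force: [-1.4, 3.7, 1.0]
grip_width: 0.0598
```

play_rows(
  increments=[
    {"travel":[-2,0,0],"dr":[0,0,0],"jaw":60},
    {"travel":[-4,0,0],"dr":[0,0,0],"jaw":60},
    {"travel":[-6,0,0],"dr":[0,0,0],"jaw":60},
    {"travel":[-8,0,0],"dr":[0,0,0],"jaw":60},
    {"travel":[-10,0,0],"dr":[0,0,0],"jaw":60},
  ],
)

```text
time_s: 15.33
ee_pos: [0.5281, 0.07, 0.0134]
ee_rot: [[-0.23, 0.973, 0.0], [0.973, 0.23, 0.0], [0.0, 0.0, -1.0]]
contact_force: [-1.1, 4.5, 2.6]
grip_width: 0.0598
```

play_rows(
  increments=[
    {"travel":[-2,0,0],"dr":[0,0,0],"jaw":60},
    {"travel":[-4,0,0],"dr":[0,0,0],"jaw":60},
    {"travel":[-6,0,0],"dr":[0,0,0],"jaw":60},
    {"travel":[-8,0,0],"dr":[0,0,0],"jaw":60},
    {"travel":[-10,0,0],"dr":[0,0,0],"jaw":60},
  ],
)

```text
time_s: 15.75
ee_pos: [0.5308, 0.0619, 0.0139]
ee_rot: [[-0.231, 0.973, 0.001], [0.973, 0.231, 0.002], [0.002, 0.002, -1.0]]
contact_force: [-1.5, 8.2, 6.6]
grip_width: 0.06
```

Force has risen to 8 N while the arm lags, so the cave may be binding. I'll ease off and look.

play_rows(
  increments=[
    {"travel":[2,0,0],"dr":[0,0,0],"jaw":60},
    {"travel":[4,0,0],"dr":[0,0,0],"jaw":60},
    {"travel":[4,0,0],"dr":[0,0,0],"jaw":60},
  ],
)

```text
time_s: 16.0
ee_pos: [0.5291, 0.0636, 0.0131]
ee_rot: [[-0.229, 0.973, -0.001], [0.973, 0.229, -0.001], [-0.001, -0.001, -1.0]]
contact_force: [0.1, 0.0, -0.3]
grip_width: 0.0601
```

```bash
python3 chk.py; python3 - <<'E'
import cv2,glob,os
a=sorted(glob.glob('pics/scene_*'),key=os.path.getmtime)[-1];b=sorted(glob.glob('pics/wrist_*'),key=os.path.getmtime)[-1]
A=cv2.resize(cv2.imread(a)[130:270,190:340],(450,420),interpolation=2);B=cv2.imread(b)[200:420,110:440];B=cv2.resize(B,(330,220))
import numpy as np
B=cv2.copyMakeBorder(B,0,200,0,0,0);cv2.imwrite('pics/j1.png',np.hstack([A,B]))
E
```

```text
wrist radial 97.7 165.3 lat -39.8 41.1 (202, 286, 150, 105)
scene radial 80.3 164.1 lat -65.7 50.0 (290, 181, 31, 32)
tcp rad/lat [165.38558773   0.4877677 ] 0.013143781054741305 F rad/lat [0.01110574 0.11752792] 16.0
```

View pics/j1.png

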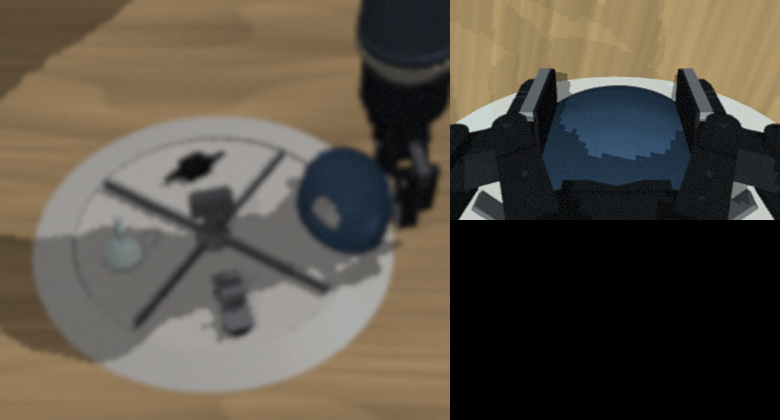

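The cave is straddling the rim nose up, square in the empty bay at about 120 mm radius, and the other things are in place. I push again, slower.

play_rows(
  increments=[
    {"travel":[-1.5,0,0],"dr":[0,0,0],"jaw":60},
    {"travel":[-3,0,0],"dr":[0,0,0],"jaw":60},
    {"travel":[-4,0,0],"dr":[0,0,0],"jaw":60},
    {"travel":[-5,0,0],"dr":[0,0,0],"jaw":60},
  ],
)

```text
time_s: 16.43
ee_pos: [0.5307, 0.0602, 0.0135]
ee_rot: [[-0.231, 0.973, 0.001], [0.973, 0.231, 0.001], [0.001, 0.001, -1.0]]
contact_force: [-1.0, 5.6, 3.9]
grip_width: 0.0601
```

play_rows(
  increments=[
    {"travel":[-1,0,0],"dr":[0,0,0],"jaw":60},
    {"travel":[-2,0,0],"dr":[0,0,0],"jaw":60},
  ],
)

```text
time_s: 16.6
ee_pos: [0.5312, 0.0586, 0.0136]
ee_rot: [[-0.231, 0.973, 0.001], [0.973, 0.231, 0.002], [0.001, 0.001, -1.0]]
contact_force: [-2.5, 4.8, 4.5]
grip_width: 0.0603
```

Moving again at about 5 N. Continuing in small steps.

play_rows(
  increments=[
    {"travel":[-1.5,0,0],"dr":[0,0,0],"jaw":60},
    {"travel":[-3,0,0],"dr":[0,0,0],"jaw":60},
    {"travel":[-4.5,0,0],"dr":[0,0,0],"jaw":60},
  ],
)

```text
time_s: 16.85
ee_pos: [0.5324, 0.0547, 0.0138]
ee_rot: [[-0.231, 0.973, 0.001], [0.973, 0.231, 0.002], [0.002, 0.002, -1.0]]
contact_force: [-1.6, 5.8, 5.2]
grip_width: 0.0601
```

play_rows(
  increments=[
    {"travel":[-1,0,0],"dr":[0,0,0],"jaw":60},
    {"travel":[-2,0,0],"dr":[0,0,0],"jaw":60},
    {"travel":[-3,0,0],"dr":[0,0,0],"jaw":60},
  ],
)

```text
time_s: 17.1
ee_pos: [0.5327, 0.0497, 0.0133]
ee_rot: [[-0.23, 0.973, -0.0], [0.973, 0.23, -0.0], [-0.0, -0.0, -1.0]]
contact_force: [0.4, 2.0, 1.0]
grip_width: 0.06
```

It has rocked forward and the force fell to 2 N. TCP is at about 151 mm, with about 39 mm left to home.

play_rows(
  increments=[
    {"travel":[-1.5,0,0],"dr":[0,0,0],"jaw":60},
    {"travel":[-3,0,0],"dr":[0,0,0],"jaw":60},
    {"travel":[-4.5,0,0],"dr":[0,0,0],"jaw":60},
    {"travel":[-6,0,0],"dr":[0,0,0],"jaw":60},
  ],
)

```text
time_s: 17.43
ee_pos: [0.5339, 0.0438, 0.0131]
ee_rot: [[-0.23, 0.973, -0.001], [0.973, 0.23, -0.0], [-0.0, -0.001, -1.0]]
contact_force: [-0.6, 1.7, -1.1]
grip_width: 0.06
```

play_rows(
  increments=[
    {"travel":[-1.5,0,0],"dr":[0,0,0],"jaw":60},
    {"travel":[-3,0,0],"dr":[0,0,0],"jaw":60},
    {"travel":[-4.5,0,0],"dr":[0,0,0],"jaw":60},
    {"travel":[-6,0,0],"dr":[0,0,0],"jaw":60},
  ],
)

```text
time_s: 17.77
ee_pos: [0.5355, 0.0382, 0.0133]
ee_rot: [[-0.23, 0.973, -0.0], [0.973, 0.23, -0.0], [0.0, -0.0, -1.0]]
contact_force: [-0.5, 1.0, -1.1]
grip_width: 0.0599
```

play_rows(
  increments=[
    {"travel":[-1.5,0,0],"dr":[0,0,0],"jaw":60},
    {"travel":[-3,0,0],"dr":[0,0,0],"jaw":60},
    {"travel":[-4.5,0,0],"dr":[0,0,0],"jaw":60},
    {"travel":[-6,0,0],"dr":[0,0,0],"jaw":60},
  ],
)

```text
time_s: 18.1
ee_pos: [0.5369, 0.0324, 0.0133]
ee_rot: [[-0.23, 0.973, -0.0], [0.973, 0.23, -0.0], [0.0, -0.0, -1.0]]
contact_force: [-0.9, 1.3, -1.3]
grip_width: 0.06
```

play_rows(
  increments=[
    {"travel":[-1.5,0,0],"dr":[0,0,0],"jaw":60},
    {"travel":[-3,0,0],"dr":[0,0,0],"jaw":60},
    {"travel":[-4.5,0,0],"dr":[0,0,0],"jaw":60},
    {"travel":[-6,0,0],"dr":[0,0,0],"jaw":60},
  ],
)

```text
time_s: 18.43
ee_pos: [0.5383, 0.0266, 0.0133]
ee_rot: [[-0.23, 0.973, -0.0], [0.973, 0.23, 0.0], [0.0, -0.0, -1.0]]
contact_force: [-0.1, 1.1, -1.0]
grip_width: 0.0598
```

play_rows(
  increments=[
    {"travel":[-1,0,0],"dr":[0,0,0],"jaw":60},
    {"travel":[-2,0,0],"dr":[0,0,0],"jaw":60},
    {"travel":[-3,0,0],"dr":[0,0,0],"jaw":60},
  ],
)

```text
time_s: 18.68
ee_pos: [0.539, 0.0238, 0.0133]
ee_rot: [[-0.23, 0.973, -0.0], [0.973, 0.23, 0.0], [0.0, 0.0, -1.0]]
contact_force: [-1.1, 1.8, -1.0]
grip_width: 0.0597
```

play_rows(
  increments=[
    {"travel":[-1,0,0],"dr":[0,0,0],"jaw":60},
    {"travel":[-2,0,0],"dr":[0,0,0],"jaw":60},
    {"travel":[-3,0,0],"dr":[0,0,0],"jaw":60},
  ],
)

```text
time_s: 18.93
ee_pos: [0.5397, 0.0209, 0.0133]
ee_rot: [[-0.23, 0.973, 0.0], [0.973, 0.23, 0.0], [0.0, 0.0, -1.0]]
contact_force: [-0.5, 2.1, 0.0]
grip_width: 0.0604
```

```bash
python3 chk.py
```

```text
wrist radial 52.9 124.1 lat -39.6 41.7 (201, 281, 151, 111)
scene radial 38.7 122.1 lat -65.6 52.1 (275, 184, 31, 33)
tcp rad/lat [121.46541757   0.91806149] 0.013302004810683016 F rad/lat [ 2.19366981 -0.04125632] 18.9333
```

play_rows(
  increments=[
    {"travel":[-1,0,0],"dr":[0,0,0],"jaw":60},
    {"travel":[-2,0,0],"dr":[0,0,0],"jaw":60},
    {"travel":[-3,0,0],"dr":[0,0,0],"jaw":60},
  ],
)

```text
time_s: 19.28
ee_pos: [0.5403, 0.0179, 0.0133]
ee_rot: [[-0.23, 0.973, -0.0], [0.973, 0.23, 0.0], [0.0, -0.0, -1.0]]
contact_force: [-0.5, 2.2, -0.2]
grip_width: 0.0601
```

play_rows(
  increments=[
    {"travel":[-1,0,0],"dr":[0,0,0],"jaw":60},
    {"travel":[-2,0,0],"dr":[0,0,0],"jaw":60},
  ],
)

```text
time_s: 19.45
ee_pos: [0.5408, 0.0159, 0.0133]
ee_rot: [[-0.23, 0.973, 0.0], [0.973, 0.23, 0.0], [0.0, 0.0, -1.0]]
contact_force: [-0.4, 2.0, -0.7]
grip_width: 0.06
```

play_rows(
  increments=[
    {"travel":[-1,0,0],"dr":[0,0,0],"jaw":60},
    {"travel":[-2,0,0],"dr":[0,0,0],"jaw":60},
  ],
)

```text
time_s: 19.62
ee_pos: [0.5413, 0.0139, 0.0133]
ee_rot: [[-0.23, 0.973, -0.0], [0.973, 0.23, 0.0], [0.0, 0.0, -1.0]]
contact_force: [-0.7, 1.8, -1.2]
grip_width: 0.0599
```

play_rows(
  increments=[
    {"travel":[-1,0,0],"dr":[0,0,0],"jaw":60},
    {"travel":[-1.5,0,0],"dr":[0,0,0],"jaw":60},
  ],
)

```text
time_s: 19.78
ee_pos: [0.5416, 0.0124, 0.0133]
ee_rot: [[-0.23, 0.973, -0.0], [0.973, 0.23, -0.0], [-0.0, -0.0, -1.0]]
contact_force: [-0.2, 1.4, -1.4]
grip_width: 0.0602
```

play_rows(
  increments=[
    {"travel":[-0.8,0,0],"dr":[0,0,0],"jaw":60},
    {"travel":[-1.5,0,0],"dr":[0,0,0],"jaw":60},
  ],
)

```text
time_s: 19.95
ee_pos: [0.5419, 0.0113, 0.0133]
ee_rot: [[-0.23, 0.973, -0.0], [0.973, 0.23, 0.0], [0.0, -0.0, -1.0]]
contact_force: [-1.1, 3.0, -0.5]
grip_width: 0.06
```

play_rows(
  increments=[
    {"travel":[-0.7,0,0],"dr":[0,0,0],"jaw":60},
    {"travel":[-1,0,0],"dr":[0,0,0],"jaw":60},
  ],
)

```text
time_s: 20.12
ee_pos: [0.5422, 0.0106, 0.0133]
ee_rot: [[-0.23, 0.973, 0.0], [0.973, 0.23, 0.001], [0.001, 0.0, -1.0]]
contact_force: [-0.9, 4.3, -1.0]
grip_width: 0.06
```

Force is building, so the cave is meeting the ribs. I press in fine steps to about 8 N.

play_rows(
  increments=[
    {"travel":[-0.6,0,0],"dr":[0,0,0],"jaw":60},
    {"travel":[-0.6,0,0],"dr":[0,0,0],"jaw":60},
  ],
)

```text
time_s: 20.28
ee_pos: [0.5423, 0.0106, 0.0133]
ee_rot: [[-0.231, 0.973, 0.0], [0.973, 0.231, 0.001], [0.001, 0.0, -1.0]]
contact_force: [-0.7, 5.3, -0.8]
grip_width: 0.06
```

play_rows(
  increments=[
    {"travel":[-0.5,0,0],"dr":[0,0,0],"jaw":60},
    {"travel":[-0.5,0,0],"dr":[0,0,0],"jaw":60},
  ],
)

```text
time_s: 20.45
ee_pos: [0.5423, 0.0105, 0.0133]
ee_rot: [[-0.231, 0.973, -0.0], [0.973, 0.231, 0.002], [0.002, 0.0, -1.0]]
contact_force: [-2.3, 7.1, -0.7]
grip_width: 0.0599
```

play_rows(
  increments=[
    {"travel":[-0.4,0,0],"dr":[0,0,0],"jaw":60},
    {"travel":[-0.4,0,0],"dr":[0,0,0],"jaw":60},
    {"travel":[-0.4,0,0],"dr":[0,0,0],"jaw":60},
  ],
)

```text
time_s: 20.7
ee_pos: [0.5423, 0.0104, 0.0133]
ee_rot: [[-0.231, 0.973, -0.0], [0.973, 0.231, 0.002], [0.002, 0.0, -1.0]]
contact_force: [-0.8, 7.4, -0.6]
grip_width: 0.0598
```

```bash
python3 chk.py
```

```text
wrist radial 42.1 113.9 lat -39.4 41.6 (201, 280, 151, 112)
scene radial 28.4 110.7 lat -65.6 52.5 (271, 184, 31, 34)
tcp rad/lat [110.62526987   1.07345238] 0.013314770509854478 F rad/lat [7.38779118 0.89602653] 20.7
```

A firm stop: force rose to 7.4 N with no movement, TCP at 110.6 mm. That puts the cave's centre at about 67 mm. I back off and lift clear.

play_rows(
  increments=[
    {"travel":[1,0,0],"dr":[0,0,0],"jaw":60},
    {"travel":[3,0,0],"dr":[0,0,0],"jaw":60},
    {"travel":[8,0,0],"dr":[0,0,0],"jaw":60},
    {"travel":[20,0,0],"dr":[0,0,0],"jaw":60},
    {"travel":[40,0,-2],"dr":[0,0,0],"jaw":60},
    {"travel":[65,0,-5],"dr":[0,0,0],"jaw":60},
    {"travel":[90,0,-20],"dr":[0,0,0],"jaw":60},
    {"travel":[115,0,-45],"dr":[0,0,0],"jaw":60},
    {"travel":[140,0,-70],"dr":[0,0,0],"jaw":60},
    {"travel":[165,0,-100],"dr":[0,0,0],"jaw":60},
    {"travel":[180,0,-120],"dr":[0,0,0],"jaw":60},
    {"travel":[180,0,-130],"dr":[0,0,0],"jaw":60},
  ],
)

```text
time_s: 21.8
ee_pos: [0.5005, 0.1895, 0.1465]
ee_rot: [[-0.235, 0.972, 0.004], [0.972, 0.235, 0.004], [0.003, 0.005, -1.0]]
contact_force: [0.9, 0.0, 0.5]
grip_width: 0.0598
```

```bash
python3 - <<'E'
from h import *
C=np.array([.5667,-.0975]);P={};I={};cen={}
for n in('top','scene'):
    P[n]=camera_params(n);I[n]=read_camera(n);cv2.imwrite(f'pics/{n}_f.png',I[n][...,::-1])
    roi=np.zeros((420,560),bool)
    if n=='top': roi[170:340,220:390]=1
    else: roi[160:260,200:325]=1
    b=big(blue(I[n])&roi);m=cv2.moments(b);cen[n]=(m['m10']/m['m00'],m['m01']/m['m00']);print(n,cen[n],cv2.boundingRect(b))
X=tri([P['top'],P['scene']],[cen['top'],cen['scene']]);d=X[:2]-C;print('cave',X,np.linalg.norm(d),np.degrees(np.arctan2(d[1],d[0])),bot.get_obs()['contact_force'],bot.get_obs()['time_s'])
A=cv2.resize(I['top'][170:340,220:390,::-1],(400,400),interpolation=2);B=cv2.resize(I['scene'][150:265,190:335,::-1],(400,400),interpolation=2);cv2.imwrite('pics/j2.png',np.hstack([A,B]))
E
```

```text
top (272.03954802259886, 260.6805244643428) (252, 236, 41, 50)
scene (285.6910970166784, 200.32534648813717) (271, 184, 30, 34)
cave [ 0.55204287 -0.03242153  0.02648332] 0.06670861232111193 102.69251508366675 [ 0.5780044   0.03593078 -0.81969367] 21.9
```

View pics/j2.png

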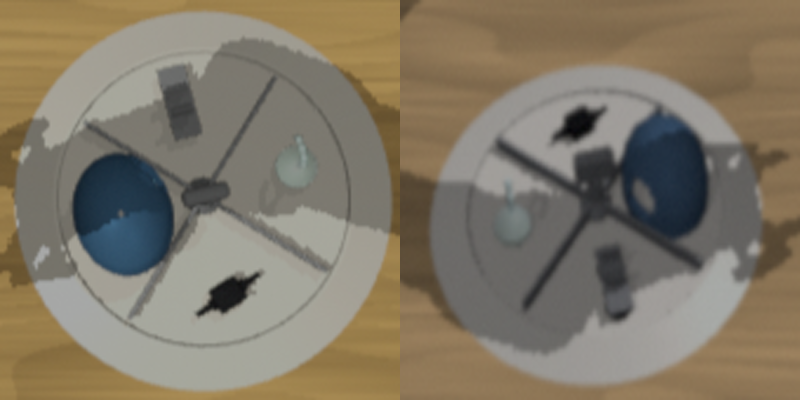

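The cave sits inside the rim, between both ribs. Its middle rose 6.8 mm, which matches the tray floor, and it is 66.7 mm from the centre at 102.7°. The other three things stand in their bays and the robot is clear.

```bash
python3 -c "
from station import *
print(hand_in())"
```

```text
the job is handed in; nothing more can be done
None
```

I turned the turntable about 44° by its grip so the empty bay faced the cave. I then slid the cave up the skirt and over the rim with two spread fingertips and pushed it home. It was handed in at about 22 s of the 64 s allowed.

- **Push force:** it bound once on the rim at about 8 N, so I eased off and pushed again. It came to a firm stop at about 7.4 N, roughly 5.5 N above the sliding force, and did not move further. The highest force read was about 8.3 N, against the 12 N glaze limit; force was only read at the end of each move.
- **Position:** the last pictures put the cave's centre 66.7 mm from the turntable's centre at 102.7°, against 68 mm nominal. It rose 6.8 mm, against a tray floor of 6.5 mm, so it is sitting on the tray.
- **Other things:** the diffuser, check valve and bracket were still in their bays, and the purple look-alikes were not touched. The gripper was clear of everything at hand-in.
- **Disagreements:** none of the checks failed. The two cameras differed by about 2 mm on the turntable's centre, which is within the calibration.

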